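# Bolt the reagent chest shut

### The arm

A 7-joint arm with a two-finger parallel gripper is mounted at the origin on the work surface. World frame = base frame: x ahead of the robot, y to its left, z up, the work surface at z = 0. Lengths are in m, angles in degrees, forces in N, time in s.
With the tool pointing down it reaches from about 0.425 to 0.875 m from the base axis. Payload 4.7 kg.
Tool frame: the origin (TCP) lies between the finger pads; the fingertips stand 19 mm ahead of it and the grasp point (between the pads) is the TCP; x points along the fingers, z is the direction in which the jaws open and shut, and the axes are right-handed (so a half turn about x gives the same grasp; the last joint's range is limited). The gripper opens to 87 mm and grips with 3 to 60 N. Pads are 19 mm wide; open, the fingers measure 117 mm over their backs; the gripper's body (75 mm by 190 mm) begins 51 mm behind the grasp point.
Start: joints at [-62.217, 18.392, -4.016, 83.108, 1.295, 78.541, -3.26], TCP at [0.295, 0.579, 0.242] pointing down, gripper open.
Joint ranges: [-163.93, 163.93], [-17.29, 119.83], [-79.2, 71.16], [3.27, 140.29], [-89.18, 269.18], [5.43, 117.66], [-154.24, 154.24]. Speed limits (degrees/s): [147.25, 147.25, 180, 180, 180, 180, 180].

### API

Orientations are given as [roll, pitch, yaw] about the fixed x, y, z axes, in that order (R = Rz(yaw) Ry(pitch) Rx(roll)).
In Python, from cell import monitor, read_camera, camera_model, env, regions_of gives the robot as it stands. The module is installed in compiled form; this text tells all that it offers.
- The arm moves only by the tool step_arm, never from a script. Its argument "deltas" is a list of rows, each a list of 5 numbers: the gripper's target within -1 to 1 (fully open at 1, half-way at 0, shut at -1), then the shift along the tool's x, y, z in m, then the turn about the tool's x in degrees. A call has 1 to 12 rows; each row is the pose to reach, as a shift and turn from the pose commanded when the call began, along the tool's axes at that moment; what a row does not reach only later rows make up. A row lasts 1/8 s, in which the tool goes at most 62.5 mm and 10.7 degrees, less where a joint would pass 70% of its speed; a pose out of reach is approached as far as the arm can. A call with a gripper value outside its range is refused whole. The fingers move at their own pace and stop on an object; "newtons" is the grip in N (left out, the last holds). Time passes only in rows, so rows that repeat a pose let the fingers close. It gives the time, the measured TCP pose, the force and the opening at its end, in the units of the state.
- monitor.get_obs(): the state, without advancing time (a new reading comes with each control period).
- read_camera(name): name is "side" or "top"; returns (picture, depth): 384x512x3 uint8, red, green, blue; 384x512 float32, m along the optical axis (not along the pixel's ray), 0 where there is no reading.
- camera_model(name): a dict with "fx", "fy", "cx", "cy" (pixels), "xyz" and "attitude" of the camera in the world. Camera axes: x right, y down, z forward; pixel columns grow to the right and rows downward; lengths in m; the calibration is good to about 2 mm. A picture is of the moment at which its call begins. camera_model takes no time and is no camera call.
- env.sign_off(): hands the job in, once; it reports no verdict.
Trained networks look in the newest picture that a camera, given by its name, has taken for a name from the list of things; names that differ only in an ending like _2 or _b are one class to them, and where a whole thing is asked for, a point or a joint stands for the part that bears it (a point fixed in the world has none). Each returns a list of dicts, best first, with "p" (0 to 1); they miss things now and then, are a little off and sometimes report something else, mostly with a low value. They report only what shows in the picture. A call takes as long as a camera call.
- regions_of(camera, thing): "pixels" (384x512 bool, what is visible of it) and "pixel" ([column, row] in pixels, amid what is visible of it).
The state is a dict: "time_s": time; "qpos": joint angles; "joint_velocities": joint speeds; "effort": joint torques, N m; "tool_pos": TCP position; "tool_rot": TCP orientation; "force": force on the tool from outside, world axes, zero at the start; "wrist_torque": the same for the moment, N m; "grip_width": finger opening in m.
Only numpy, scipy, OpenCV 4.12 (cv2) and the standard library are available. Lean on these libraries where they do the work, as an engineer would, in place of code of your own. Each camera call takes 0.05 s, during which the arm holds its last target. There are 200 camera calls.

### The job

Bolt the lid of the yellow reagent chest: with a fingertip push the black knob along its slot towards the keeper until the bolt is fully home, then push the knob over and down into the short side leg of the slot, all the way, so that the bolt cannot slide back. Only push: do not grip the knob, force it or raise the lid, and leave the bottles and the crucible standing where they are. Finish with the robot's hand clear of everything.

Things in the scene. Friction and masses are not known exactly. Their poses are not given: they have to be found in the camera images.
- chest: Yellow steel chest, 280 mm deep (its x), 360 wide (its y), 165 high to the flat lid top; heavy, it does not shift. Origin: centre of its underside, on the bench; z up. Front = -x, with a 51 mm deep fixed rail along the top front edge; the lid behind it is hinged along the back edge. A steel barrel bolt lies on the lid parallel to the chest's x, at its y = 0, rod axis 182 mm above the bench.
- slot_start (a point): Withdrawn end of the L-slot's long leg, on the crown of the bolt's barrel at chest x = -14 mm, 196 mm above the bench. The barrel is a round tube, 28 mm in diameter, from chest x = -84 to +18 mm, on a base plate 60 mm wide and 3 mm thick. The long leg runs 45 mm straight along the crown from here towards the chest's front (-x).
- slot_corner (a point): Corner of the L-slot, on the crown of the barrel at chest x = -59 mm, 196 mm above the bench. From here the short leg runs 1.22 rad (70 degrees) round and down the barrel's -y side (chest's y). The knob can turn only when within 2 mm of the corner, and cannot slide back once turned; elsewhere it only wobbles by up to 0.2 rad (0.35 if pushed hard).
- knob (a point): Centre of the black ball knob, 20 mm in diameter, on a 7 mm stem that stands out of the slot, 38 mm from the rod axis. Upright: centre 220 mm above the bench, underside of the ball 14 mm above the barrel's crown. Turned fully down: centre 36 mm to the chest's -y side of the rod axis, 195 mm above the bench.
- keeper (a point): Centre of the keeper, the steel strap on the front rail that the bolt enters: 20 mm long, 32 mm wide, its top 198 mm above the bench. From the start, the bolt travels towards it.
- bolt (a joint): Slide of the bolt along the long leg, m: 0 = fully withdrawn, 0.045 = fully home in the keeper. Stiff with about 2.5 N of friction; it stays where it is left.
- handle (a joint): Turn of knob and stem about the axis of the rod, rad: 0 = upright, grows towards the chest's -y side, 1.22 = fully down in the short leg. Light friction (about 1 N at the knob); it stays where it is left.
- lid (a joint): Hinge of the lid, rad: 0 = shut, grows as it opens. The lid weighs 2 kg and nothing but its weight holds it until it is bolted.
- small_bottle_mid (a point): Middle of a loose translucent reagent bottle with white cap, 42 mm in diameter, 78 mm high, standing on the lid beside the bolt.
- crucible_mid (a point): Middle of a loose white porcelain crucible, 42 mm in diameter, 34 mm high, standing on the lid on the other side of the bolt.
- bottle_left_mid (a point): Middle of a loose translucent reagent bottle with white cap, 66 mm in diameter, 135 mm high, on the bench to the left of the chest.
- bottle_right_mid (a point): Middle of a loose amber glass bottle with black cap, 60 mm in diameter, 145 mm high, on the bench to the right of the chest.

How it is judged (in metres and radians):
On the way, in this order (a step that is already met when the one before it is completed fails the run):
1. the bolt is pushed home along the long leg (value of joint bolt above 0.041 m), for 0.1 s.
2. the knob is pushed down into the short leg (value of joint handle above 1.05 rad and value of joint bolt above 0.041 m), for 0.1 s.
At the end, for the whole second after the job is handed in: The bolt is home to within 4 mm (slide above 0.041 m of 0.045), the knob is turned down to within 10 degrees of the end of the short leg (above 1.05 rad of 1.22), the lid is shut, and the bottles and the crucible are within 15 mm of where they stood (all of step 2 and value of joint lid below 0.03 rad and distance of each of small_bottle_mid, crucible_mid, bottle_left_mid, bottle_right_mid from where it was at the start of the episode below 0.015 m); the robot touches nothing.
It fails at once if the lid is raised (value of joint lid above 0.06 rad).
It fails at once if the knob, bolt or chest is forced or gripped: the fingers press on it with more than 36 N (contact force between the fingers and chest above 36 N).
It fails at once if a bystander is knocked, lifted or carried (distance of any of small_bottle_mid, crucible_mid, bottle_left_mid, bottle_right_mid from where it was at the start of the episode above 0.02 m).
It also fails if it takes over 40 s, if anything falls off the work surface, if the arm or the gripper's body presses on something with over 40 N, if the wrist force passes 120 N, or if a joint passes its speed limit or range.

## Working session

There is one attempt and no reset: what is moved stays moved. The work goes in short steps, Python scripts to look and compute and a tool call to move; the robot and the scene stay as the last step left them, time stands still between calls to the robot, and variables do not carry over. Pictures are saved under pics/ and viewed, about 8 in all and at most 12, crops included, and the job is handed in when it is done.

Besides the shell and the picture viewer there is one more tool, called as a command line: name --pt "numbers of a row" for each row, then --argument value for the rest. step_arm: Moves the arm, as the interface text tells. Its arguments: {"type":"object","properties":{"deltas":{"type":"array"},"newtons":{"type":"number"}},"required":["deltas"]}

```bash
mkdir -p pics
cat > h.py <<'E'
from cell import monitor, read_camera, camera_model, env, regions_of
import numpy as np, cv2
from scipy.spatial.transform import Rotation as R
def camR(m):
    a=np.array(m["attitude"],float)
    if a.shape==(3,3): return a
    return R.from_euler('xyz',a,degrees=True).as_matrix()
def w(m,u,v,d):
    p=np.stack([(u-m["cx"])/m["fx"]*d,(v-m["cy"])/m["fy"]*d,d],-1)
    return p@camR(m).T+np.array(m["xyz"])
E
python3 - <<'E'
from h import *
print(monitor.get_obs())
ims=[]
for c in ("side","top"):
    m=camera_model(c);print(c,m)
    im,d=read_camera(c);cv2.imwrite(f"pics/{c}0.png",im[:,:,::-1]);np.save(c+"d.npy",d)
    for t in ["chest","knob","keeper","small_bottle_mid","crucible_mid","bottle_left_mid","bottle_right_mid"]:
        for r in regions_of(c,t)[:2]:
            v,u=np.nonzero(r["pixels"]&(d>0)); 
            if len(u)==0: continue
            P=w(m,u,v,d[v,u])
            print(t,round(r["p"],2),r["pixel"],len(u),np.median(P,0).round(3),P.min(0).round(3),P.max(0).round(3))
E
```

```text
{'time_s': 0.0, 'qpos': array([-62.2168304 ,  18.43733293,  -4.01714613,  83.17602168,
         1.29344314,  78.54040824,  -3.26116884]), 'joint_velocities': array([ 0.0597522 , -0.054681  ,  0.01830512,  0.02319159, -0.01387026,
        0.15230836,  0.05148129]), 'effort': array([-3.49305010e-04, -4.91296005e+01, -4.04215185e-01, -3.12539649e+01,
       -6.40789443e-02,  4.35210345e-02,  1.71829274e-04]), 'tool_pos': array([0.29462591, 0.57880282, 0.24047145]), 'tool_rot': array([-177.99933396,   89.89133606, -114.97267659]), 'force': array([ 0.11981678, -0.08645171, -0.16937787]), 'wrist_torque': array([ 0.00028768,  0.0108241 , -0.0077267 ]), 'grip_width': 0.08688858127212268}
side {'fx': 494.432441729081, 'fy': 494.432441729081, 'cx': 252.93786161214965, 'cy': 190.07196402639485, 'xyz': array([ 0.11362417, -0.67323644,  0.83127817]), 'attitude': array([-127.24444671,   -0.62214031,  -32.73810158])}
chest 0.92 [241.5, 213.4] 19713 [0.547 0.037 0.164] [ 0.39  -0.122 -0.   ] [0.935 0.436 0.232]
knob 0.45 [238.5, 164.0] 35 [0.579 0.09  0.226] [0.574 0.084 0.217] [0.586 0.097 0.232]
k
[... 909 characters left out ...]
853 0.342 0.231]
knob 0.37 [240.1, 178.7] 52 [0.583 0.094 0.227] [0.574 0.085 0.193] [0.594 0.103 0.231]
keeper 0.72 [183.0, 166.4] 314 [0.611 0.228 0.236] [0.596 0.211 0.164] [0.64  0.266 0.247]
keeper 0.65 [234.6, 183.6] 15142 [0.588 0.1   0.165] [ 0.394 -0.132 -0.005] [0.864 0.317 0.231]
small_bottle_mid 0.86 [180.9, 168.2] 317 [0.611 0.227 0.234] [0.596 0.211 0.164] [0.634 0.263 0.247]
crucible_mid 0.67 [259.5, 123.1] 208 [0.737 0.043 0.18 ] [0.711 0.025 0.165] [0.75  0.061 0.202]
crucible_mid 0.58 [231.4, 175.0] 11271 [0.614 0.114 0.165] [ 0.445 -0.09  -0.003] [0.816 0.317 0.231]
bottle_right_mid 0.8 [332.5, 157.2] 503 [ 0.659 -0.149  0.097] [ 0.64  -0.187 -0.002] [ 0.693 -0.129  0.148]
```

Run:
```python
from h import *
m=camera_model("top");d=np.load("topd.npy")
v,u=np.nonzero(d>0);P=w(m,u,v,d[v,u])
im=cv2.imread("pics/top0.png");c=im[v,u].astype(int)
k=(abs(P[:,2]-.165)<.006)
r=cv2.minAreaRect(P[k][:,:2].astype(np.float32)*1000);print(r)
# barrel axis: points 0.185-0.2 height
k2=(P[:,2]>.180)&(P[:,2]<.2)&(abs(P[:,0]-.58)<.12)&(abs(P[:,1]-.09)<.15)
Q=P[k2][:,:2];print(len(Q),Q.mean(0));print(cv2.minAreaRect(Q.astype(np.float32)*1000))
big=cv2.resize(im[80:310,120:390],None,fx=2.9,fy=2.5)
cv2.imwrite("pics/top0b.png",big)
s=cv2.imread("pics/side0.png");cv2.imwrite("pics/side0b.png",cv2.resize(s[90:310,100:370],None,fx=2.9,fy=2.7))
```

```text
((602.6055297851562, 103.21286010742188), (286.58612060546875, 360.1927185058594), 28.31865692138672)
558 [0.55901239 0.08819627]
((580.1638793945312, 119.97460174560547), (224.1874237060547, 92.13304138183594), 59.169254302978516)
```

View pics/top0b.png

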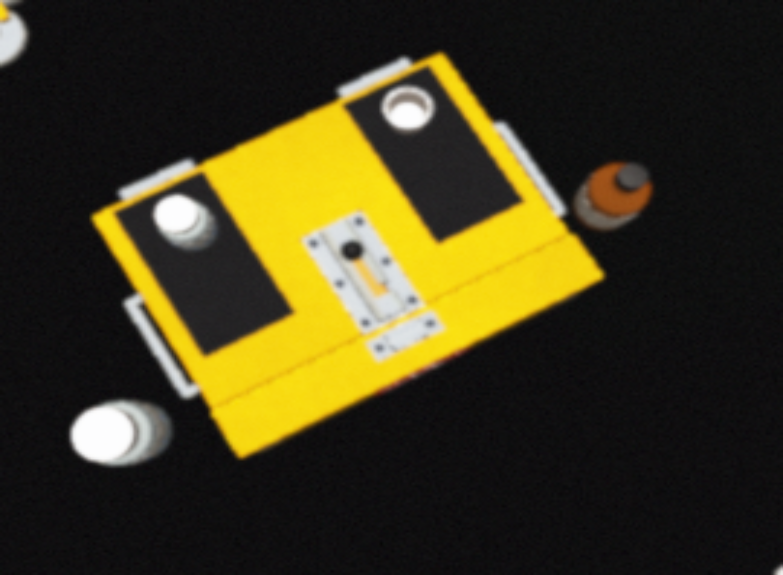

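View pics/side0b.png

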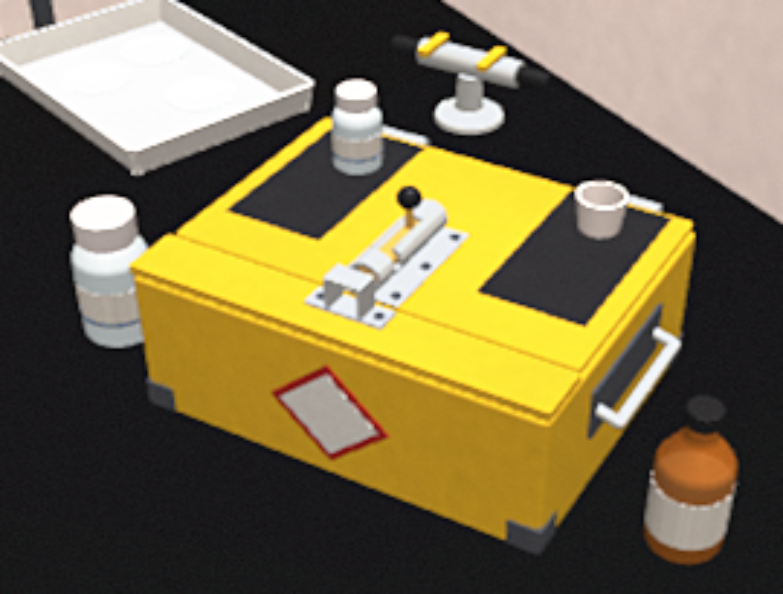

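```bash
cat >> h.py <<'E'
yaw=np.radians(28.3);ex=np.array([np.cos(yaw),np.sin(yaw),0]);ey=np.array([-np.sin(yaw),np.cos(yaw),0])
def atz(m,u,v,z):
    q=camR(m)@np.array([(u-m["cx"])/m["fx"],(v-m["cy"])/m["fy"],1]);o=np.array(m["xyz"]);return o+q*(z-o[2])/q[2]
E
python3 - <<'E'
from h import *
im=cv2.imread
C=np.array([.600,.1018,0])
for c in("side","top"):
    m=camera_model(c);g=cv2.imread(f"pics/{c}0.png").max(2)
    d=np.load(c+"d.npy");v,u=np.nonzero(d>0);P=w(m,u,v,d[v,u])
    B=P[(P[:,2]>.206)&(P[:,2]<.24)&(np.hypot(P[:,0]-.585,P[:,1]-.094)<.03)]
    k=(g<70);n,l,s,ce=cv2.connectedComponentsWithStats(k.astype(np.uint8))
    e=(240,178.7) if c=="top" else (240,158)
    i=min((i for i in range(n) if s[i,4]<400),key=lambda i:np.hypot(*(ce[i]-e)));p=atz(m,*ce[i],.220)
    print(c,s[i],ce[i],p,"chest",(p-C)@ex,(p-C)@ey,"ballpts",len(B),B.mean(0),B.max(0))
    # edges of lid top at z~.165 in chest coordinates
    k=abs(P[:,2]-.165)<.004;q=(P[k]-C);a,b=q@ex,q@ey
    for yy in(-.1,0.08,.0): 
        t=a[abs(b-yy)<.02];t=t[abs(t)<.16];print("x",yy,t.min(),t.max())
    for xx in(-.12,-.1): 
        t=b[abs(a-xx)<.01];t=t[abs(t)<.2];print("y",xx,t.min(),t.max())
    # yaw from front edge
    f=[(yy,a[(abs(b-yy)<.004)&(abs(a)<.17)].min()) for yy in np.arange(-.16,.17,.02)]
    f=np.array(f);print("yaw err deg",np.degrees(np.polyfit(f[:,0],f[:,1],1)[0]))
o=monitor.get_obs();M=R.from_euler('xyz',o["tool_rot"],degrees=True).as_matrix();print(M.round(4))
for j in(1,2):print("toolaxis",j,np.degrees(np.arctan2(M[1,j],M[0,j])))
E
```

```text
side [237 159   8   8  41] [240.6097561  163.02439024] [0.58420417 0.09658168 0.22      ] chest -0.01638181243881184 0.002894004619288886 ballpts 73 [0.57994857 0.09155689 0.22287617] [0.5898678  0.10018778 0.23151416]
x -0.1 -0.14230228195721936 0.14286917227149765
x 0.08 -0.14225635500857053 0.14485306561134767
x 0.0 -0.14319842080789388 0.13308292478546785
y -0.12 -0.17852761343608362 0.1811444107595881
y -0.1 -0.17791839359961145 0.18320754770420924
yaw err deg 0.0010728667782279615
top [239 177   6   6  28] [241.14285714 179.78571429] [0.58487387 0.09205989 0.22      ] chest -0.01793588673868592 -0.0014048211057718875 ballpts 55 [0.58243547 0.09325179 0.22650006] [0.59158828 0.10175612 0.23090278]
x -0.1 -0.14017608421603103 0.1460059439301487
x 0.08 -0.14004864580309667 0.14622643243812436
x 0.0 -0.1401206081770983 0.13511067607170732
y -0.12 -0.17990971673591585 0.18006667007070123
y -0.1 -0.1792337731830307 0.17983316834965274
yaw err deg 0.05676596731365689
[[ 1.000e-04 -8.912e-01  4.536e-01]
 [ 1.000e-04  4.536e-01  8.912e-01]
 [-1.000e+00 -1.000e-04  1.000e-04]]
toolaxis 1 153.0280457015071
toolaxis 2 63.02804604408536
```

step_arm --pt "-1 -0.05 0 0 8.7" --pt "-1 -0.1 0 0 17.4" --pt "-1 -0.1 -0.05 -0.0268 26.1" --pt "-1 -0.1 -0.1 -0.0536 34.7" --pt "-1 -0.1 -0.15 -0.0805 34.7" --pt "-1 -0.1 -0.2 -0.1073 34.7" --pt "-1 -0.1 -0.25 -0.134 34.7" --pt "-1 -0.1 -0.3 -0.161 34.7" --pt "-1 -0.1 -0.35 -0.188 34.7" --pt "-1 -0.1 -0.4 -0.2145 34.7" --pt "-1 -0.1 -0.45 -0.2412 34.7" --pt "-1 -0.1 -0.501 -0.2684 34.7" --newtons 20

```text
time_s: 2.3
tool_pos: [0.6205, 0.1115, 0.3419]
tool_rot: [9.3, 89.9, 37.7]
force: [1.0, 0.6, -0.1]
grip_width: 0.0007
```

step_arm --pt "-1 0 0 0 0" --pt "-1 0 0 0 0"

```text
time_s: 2.55
tool_pos: [0.6194, 0.1134, 0.3414]
tool_rot: [93.0, 89.9, 121.3]
force: [-0.2, -0.1, -0.1]
grip_width: 0.0003
```

```bash
cat >> h.py <<'E'
C=np.array([.599,.1015,0])
def st():
    o=monitor.get_obs();M=R.from_euler('xyz',o["tool_rot"],degrees=True).as_matrix();p=np.array(o["tool_pos"])
    print("t",o["time_s"],"tcp",p.round(4),"chest",round((p-C)@ex,4),round((p-C)@ey,4),"tipz",round(p[2]-.019,4),"F chest",(o["force"]@np.array([ex,ey,[0,0,1]]).T).round(2),"grip",o["grip_width"])
    return M
E
python3 - <<'E'
from h import *
M=st();print((np.array([ex,ey,[0,0,1]])@M).round(4))
E
```

```text
t 2.55 tcp [0.6194 0.1134 0.3414] chest 0.0236 0.0008 tipz 0.3224 F chest [-0.18  0.01 -0.05] grip 0.00028804247533955056
[[-1.e-04 -6.e-04  1.e+00]
 [ 1.e-03  1.e+00  6.e-04]
 [-1.e+00  1.e-03 -0.e+00]]
```

step_arm --pt "-1 0.05 0 0 0" --pt "-1 0.09 0 0 0" --pt "-1 0.114 0 0 0" --pt "-1 0.114 0 0 0"

```text
time_s: 3.05
tool_pos: [0.6176, 0.1151, 0.2256]
tool_rot: [152.1, 89.8, -179.4]
force: [0.2, 0.7, 0.7]
grip_width: 0.0005
```

Run:
```python
from h import *
st()
im,d=read_camera("side");a=im[90:230,170:330,::-1]
im2,d=read_camera("top");b=im2[120:240,180:317,::-1]
cv2.imwrite("pics/a1.png",np.hstack([cv2.resize(a,(400,350),interpolation=2),cv2.resize(b,(400,350),interpolation=2)]))
```

```text
t 3.05 tcp [0.6176 0.1151 0.2256] chest 0.0228 0.0032 tipz 0.2066 F chest [0.51 0.56 0.72] grip 0.00047988455871910297
```

View pics/a1.png

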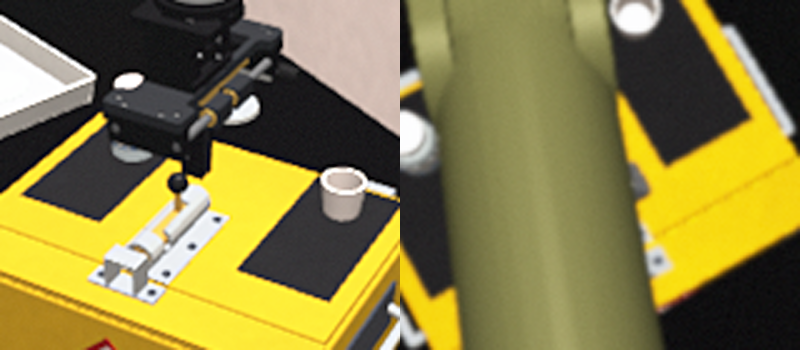

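step_arm --pt "-1 0 -0.002 -0.006 0" --pt "-1 0 -0.003 -0.011 0" --pt "-1 0 -0.003 -0.016 0" --pt "-1 0 -0.003 -0.021 0" --pt "-1 0 -0.003 -0.026 0" --pt "-1 0 -0.003 -0.031 0" --pt "-1 0 -0.003 -0.036 0" --pt "-1 0 -0.003 -0.041 0" --pt "-1 0 -0.003 -0.046 0" --pt "-1 0 -0.003 -0.05 0" --pt "-1 0 -0.003 -0.05 0"

```text
time_s: 4.53
tool_pos: [0.5765, 0.0862, 0.2276]
tool_rot: [157.5, 90.0, -174.2]
force: [1.3, 0.8, 1.6]
grip_width: 0.0004
```

```bash
python3 -c "
from h import *
st()"
```

```text
t 4.525 tcp [0.5765 0.0862 0.2276] chest -0.0271 -0.0028 tipz 0.2086 F chest [1.51 0.11 1.63] grip 0.00040378691196018976
```

step_arm --pt "-1 0.001 0 -0.002 0" --pt "-1 0.001 0 -0.004 0" --pt "-1 0.001 0 -0.005 0" --pt "-1 0.001 0 -0.005 0"

```text
time_s: 5.03
tool_pos: [0.5726, 0.0842, 0.2267]
tool_rot: [53.7, 90.0, 82.1]
force: [2.4, 0.7, 2.0]
grip_width: 0.0004
```

step_arm --pt "-1 0 0 -0.002 0" --pt "-1 0 0 -0.002 0"

```text
time_s: 5.28
tool_pos: [0.5707, 0.0832, 0.2266]
tool_rot: [124.4, 90.0, 152.7]
force: [0.8, 0.8, 1.7]
grip_width: 0.0006
```

```bash
python3 -c "
from h import *
st()"
```

```text
t 5.275 tcp [0.5707 0.0832 0.2266] chest -0.0336 -0.0027 tipz 0.2076 F chest [1.1  0.29 1.72] grip 0.0006267417078527512
```

step_arm --pt "-1 0 0.002 -0.001 0" --pt "-1 0 0.002 -0.002 0" --pt "-1 0 0.002 -0.002 0"

```text
time_s: 5.65
tool_pos: [0.5681, 0.0838, 0.2265]
tool_rot: [-160.7, 90.0, -132.3]
force: [2.3, 0.9, 1.3]
grip_width: 0.0002
```

step_arm --pt "-1 0 0 -0.001 0" --pt "-1 0 0 -0.002 0" --pt "-1 0 0 -0.002 0"

```text
time_s: 6.02
tool_pos: [0.5663, 0.0829, 0.2265]
tool_rot: [-174.7, 90.0, -146.4]
force: [2.9, -0.6, 1.6]
grip_width: 0.0002
```

Run:
```python
from h import *
st()
im,d=read_camera("side");a=im[120:220,190:330,::-1]
cv2.imwrite("pics/a2.png",cv2.resize(a,(700,500),interpolation=2))
```

```text
t 6.025 tcp [0.5663 0.0829 0.2265] chest -0.0377 -0.0009 tipz 0.2075 F chest [ 2.29 -1.97  1.58] grip 0.0001706865066038688
```

View pics/a2.png

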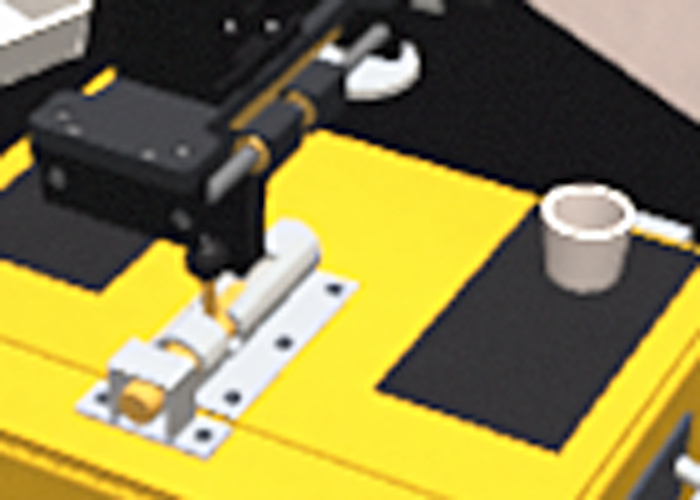

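step_arm --pt "-1 0 0 -0.001 0" --pt "-1 0 0 -0.002 0" --pt "-1 0 0 -0.002 0"

```text
time_s: 6.45
tool_pos: [0.5645, 0.082, 0.2265]
tool_rot: [143.9, 90.0, 172.2]
force: [2.7, -1.1, 0.7]
grip_width: 0.0003
```

step_arm --pt "-1 0 0 -0.001 0" --pt "-1 0 0 -0.002 0" --pt "-1 0 0 -0.002 0"

```text
time_s: 6.82
tool_pos: [0.564, 0.082, 0.2267]
tool_rot: [-5.9, 89.8, 22.4]
force: [6.6, 2.5, -1.2]
grip_width: 0.0005
```

step_arm --pt "-1 0 0 -0.001 0" --pt "-1 0 0 -0.001 0"

```text
time_s: 7.08
tool_pos: [0.5638, 0.0821, 0.2268]
tool_rot: [-6.5, 89.7, 21.9]
force: [8.2, 2.9, -3.2]
grip_width: 0.0005
```

```bash
python3 -c "
from h import *
st()"
```

```text
t 7.075 tcp [0.5638 0.0821 0.2268] chest -0.0402 -0.0004 tipz 0.2078 F chest [ 8.63 -1.3  -3.2 ] grip 0.0004961192863452468
```

step_arm --pt "-1 0 0 0.01 0" --pt "-1 0 0 0.02 0" --pt "-1 0 0.018 0.02 0" --pt "-1 0 0.036 0.02 0" --pt "-1 0 0.036 0 0" --pt "-1 0 0.036 -0.017 0" --pt "-1 0 0.036 -0.017 0"

```text
time_s: 7.95
tool_pos: [0.5286, 0.105, 0.2268]
tool_rot: [79.3, 89.9, 107.7]
force: [0.6, -0.2, 0.1]
grip_width: 0.0005
```

Run:
```python
from h import *
st()
im,d=read_camera("side");a=im[120:220,190:330,::-1]
cv2.imwrite("pics/a3.png",cv2.resize(a,(700,500),interpolation=2))
```

```text
t 7.95 tcp [0.5286 0.105  0.2268] chest -0.0603 0.0364 tipz 0.2078 F chest [ 0.41 -0.41  0.1 ] grip 0.0005067979538102793
```

View pics/a3.png

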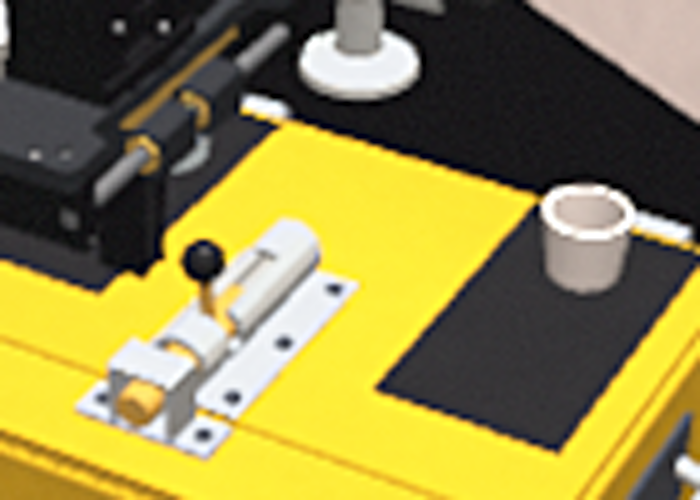

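step_arm --pt "-1 0.004 -0.008 0 0" --pt "-1 0.004 -0.015 0 0" --pt "-1 0.004 -0.02 0 0" --pt "-1 0.004 -0.025 0 0" --pt "-1 0.004 -0.03 0 0" --pt "-1 0.004 -0.035 0 0" --pt "-1 0.004 -0.04 0 0" --pt "-1 0.004 -0.044 0 0" --pt "-1 0.004 -0.044 0 0"

```text
time_s: 9.12
tool_pos: [0.5509, 0.0652, 0.2224]
tool_rot: [-129.9, 90.0, -101.6]
force: [0.0, 1.1, -1.2]
grip_width: 0.0001
```

Run:
```python
from h import *
st()
im,d=read_camera("side");a=im[120:220,190:330,::-1]
cv2.imwrite("pics/a4.png",cv2.resize(a,(700,500),interpolation=2))
```

```text
t 9.125 tcp [0.5509 0.0652 0.2224] chest -0.0595 -0.0091 tipz 0.2034 F chest [ 0.55  0.97 -1.19] grip 0.0001476879921324989
```

View pics/a4.png

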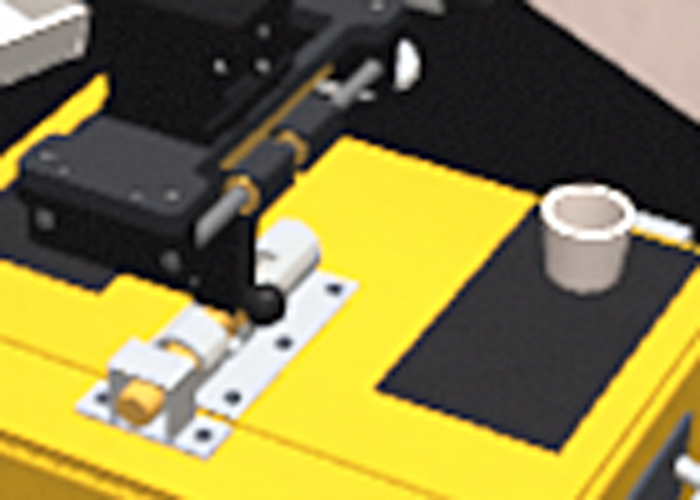

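step_arm --pt "-1 0 -0.002 0 0" --pt "-1 0 -0.004 0 0" --pt "-1 0 -0.006 0 0" --pt "-1 0 -0.006 0 0"

```text
time_s: 9.68
tool_pos: [0.5538, 0.0599, 0.2227]
tool_rot: [-92.9, 90.0, -64.6]
force: [-0.6, 1.8, -1.1]
grip_width: 0.0004
```

step_arm --pt "-1 0 0.006 0 0" --pt "-1 -0.012 0.006 0 0" --pt "-1 -0.024 0.006 0 0" --pt "-1 -0.024 -0.01 0 0" --pt "-1 -0.024 -0.023 0 0" --pt "-1 -0.024 -0.023 0 0" --pt "-1 -0.016 -0.023 0 0" --pt "-1 -0.01 -0.023 0 0" --pt "-1 -0.006 -0.023 0 0" --pt "-1 -0.003 -0.023 0 0" --pt "-1 -0.001 -0.023 0 0" --pt "-1 -0.001 -0.023 0 0"

```text
time_s: 11.18
tool_pos: [0.5649, 0.0399, 0.2241]
tool_rot: [-23.9, 89.9, 4.4]
force: [0.4, -1.2, 2.4]
grip_width: 0.0006
```

Run:
```python
from h import *
st()
im,d=read_camera("side");a=im[120:220,190:330,::-1]
cv2.imwrite("pics/a5.png",cv2.resize(a,(700,500),interpolation=2))
```

```text
t 11.175 tcp [0.5649 0.0399 0.2241] chest -0.0593 -0.0381 tipz 0.2051 F chest [-0.21 -1.27  2.41] grip 0.0005813765368722715
```

View pics/a5.png

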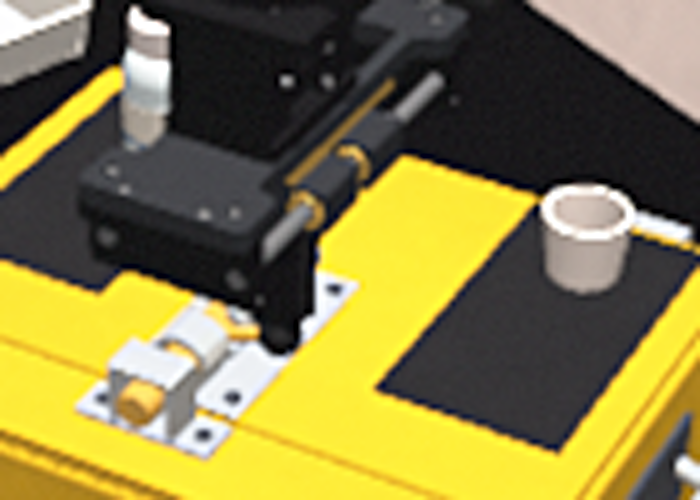

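Knob is under the fingertip, at (280,335), nearly down. Press on to the end stop, watching the force.

step_arm --pt "-1 0.001 0 0 0" --pt "-1 0.002 0 0 0" --pt "-1 0.002 0 0 0"

```text
time_s: 11.6
tool_pos: [0.5652, 0.0399, 0.2235]
tool_rot: [-13.1, 89.9, 15.3]
force: [-2.0, -1.3, 10.2]
grip_width: 0.0005
```

step_arm --pt "-1 0.001 0 0 0" --pt "-1 0.002 0 0 0" --pt "-1 0.002 0 0 0"

```text
time_s: 11.98
tool_pos: [0.5662, 0.0402, 0.2231]
tool_rot: [-10.4, 89.7, 18.0]
force: [-1.5, -1.5, 15.6]
grip_width: 0.0005
```

step_arm --pt "-1 -0.02 0 0 0" --pt "-1 -0.06 0 0 0" --pt "-1 -0.11 0 0 0" --pt "-1 -0.15 0 0 0" --pt "-1 -0.15 0.04 0 0" --pt "-1 -0.15 0.09 0 0" --pt "-1 -0.15 0.14 0 0" --pt "-1 -0.15 0.19 0 0" --pt "-1 -0.15 0.23 0 0" --pt "-1 -0.15 0.23 0 0" --pt "-1 -0.15 0.23 0 0"

```text
time_s: 13.35
tool_pos: [0.4555, 0.242, 0.3691]
tool_rot: [-157.2, 89.9, -128.9]
force: [-0.7, -0.8, 0.2]
grip_width: 0.0007
```

Run:
```python
from h import *
st()
o=[]
for c in("side","top"):
    m=camera_model(c);im,d=read_camera(c)
    o.append(cv2.resize(im[120:220,190:310,::-1] if c=="side" else im[140:240,190:310,::-1],(400,333),interpolation=2))
    for t in ["knob","small_bottle_mid","crucible_mid","bottle_left_mid","bottle_right_mid"]:
        for r in regions_of(c,t)[:1]:
            v,u=np.nonzero(r["pixels"]&(d>0)); 
            if len(u)==0: continue
            P=w(m,u,v,d[v,u]);p=np.median(P,0);print(c,t,round(r["p"],2),r["pixel"],len(u),p.round(3),"chest",((p-C)@ex).round(4),((p-C)@ey).round(4))
cv2.imwrite("pics/a6.png",np.hstack(o))
```

```text
t 13.35 tcp [0.4555 0.242  0.3691] chest -0.0598 0.1917 tipz 0.3501 F chest [-1.05 -0.4   0.18] grip 0.0007277560042402269
side knob 0.68 [341.4, 270.9] 1469 [ 0.655 -0.171  0.081] chest -0.0793 -0.2664
side small_bottle_mid 0.65 [224.0, 138.0] 544 [0.608 0.221 0.211] chest 0.0649 0.1009
side crucible_mid 0.62 [307.6, 169.5] 302 [0.726 0.041 0.188] chest 0.083 -0.1132
side bottle_left_mid 0.84 [135.1, 190.3] 1096 [0.403 0.297 0.091] chest -0.0795 0.265
side bottle_right_mid 0.63 [343.0, 272.2] 1374 [ 0.655 -0.172  0.082] chest -0.0798 -0.2672
top small_bottle_mid 0.69 [182.4, 168.1] 334 [0.612 0.228 0.236] chest 0.071 0.1051
top crucible_mid 0.56 [261.7, 125.0] 230 [0.736 0.042 0.179] chest 0.0926 -0.1173
top bottle_left_mid 0.46 [255.6, 193.7] 114 [0.557 0.057 0.192] chest -0.0581 -0.0188
top bottle_right_mid 0.77 [333.1, 157.2] 528 [ 0.66  -0.15   0.098] chest -0.0656 -0.2498
```

View pics/a6.png

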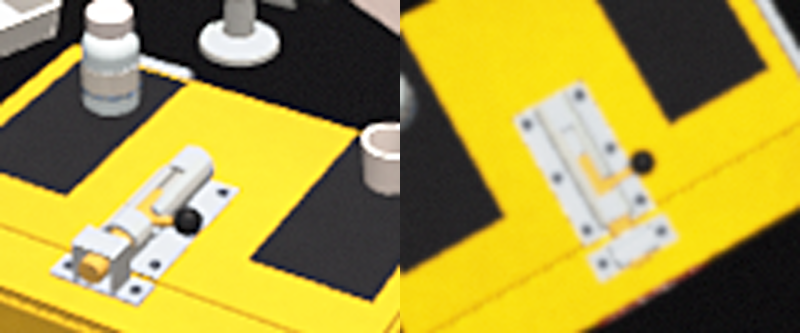

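Run:
```python
from h import *
for c,u,v in(("top",262.6,188.6),("side",190+187*.3,120+220*.3)):
    p=atz(camera_model(c),u,v,.195)-C;print(c,p@ex,p@ey)
env.sign_off()
```

```text
top -0.05739200093282236 -0.03770321148820833
side -0.05366216257585622 -0.03303072474050005
the job is handed in; nothing more can be done
```

The chest is bolted and the job is handed in. No verdict was reported, so what follows rests on my own checks.

**What I did:** With the closed fingertips I pushed the knob along the slot until it met a clear end stop, at about 8 N. I then pushed it over towards the chest's -y side and pressed it down from above, and it stopped moving at about 16 N. Both forces are well under the 36 N limit. After that I lifted the hand away; at 13.4 s its tips were about 0.35 m above the bench and not over the bolt.

**Last checks:**
- **Knob position:** The top camera put it at chest x = -57 mm, y = -38 mm, and the side camera at -54 mm and -33 mm. Fully down would be -59 mm and -36 mm. The two cameras differ by 4–5 mm, and the side camera's x is 5 mm off. I relied on the contact stops, and on the pictures, which show the stem in the short leg and the bolt through the keeper.
- **Bottles and crucible:** All four measured within about 2 mm of where they started.
- **Lid:** It looks shut in the pictures, but I did not measure its angle.
- **Detection errors:** In the last pictures the networks took the amber bottle for the knob in the side view, and reported a "left bottle" at the bolt in the top view. I ignored both and read the knob position from the picture by eye.

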